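# Pop the fuse hatch on the jig's control box

## Task

Two control boxes for the air jig stand on the bench. With the fingertips press the pad of the narrow hatch (the fuse hatch) once, gently, in until its push-push catch lets go; then take the fingers away so that the hatch pops up, and watch for about two seconds that it stays open. Leave the wide hatch shut, and do not grasp, lift or shift any of the things lying about.

Things in the scene. Friction and masses are not known exactly. Their poses are not given: they have to be found in the camera images.
- narrow_box: mint-green steel control box bolted to the bench, 160 (own x) x 150 (own y) x 60 mm high; the narrow hatch is let into its top. Origin at the centre of its underside, z up. The hatch lies along y = 0: hinge at x = +20 mm, free edge at x = -70 mm. Bolted feet stick out 12 mm on the y sides, air fittings 24 mm at +x
- narrow_hatch (a joint): angle (rad) of the narrow hatch: 0 latched, flush with the box top; positive = popped up; negative = pressed in. Dark steel plate 90 x 46 mm. Push-push: at the pad it yields to 3-4 N; near -0.065 (5 mm) the catch gives, hard stop -0.10 (7 mm); it then pushes back with 10-20 N and, once let go, springs up within 0.5 s to about 0.49 and stays. Let go too early it returns to 0; pressed home a second time it latches for good
- narrow_hatch_pad (a point): centre of the top face of the press pad on the narrow hatch: an oblong block 24 mm (box x) x 32 mm (box y), 8 mm above the hatch plate, bare steel, 72 mm from the hinge and 18 mm from the free edge. Shut, it is 68 mm above the bench, at x = -52 mm, y = 0 in the box's frame; open, 34 mm higher. Press it straight down
- wide_box: mint-green steel control box bolted to the bench, 160 (own x) x 150 (own y) x 60 mm high; the wide hatch is let into its top. Origin at the centre of its underside, z up. The hatch lies along y = 0: hinge at x = +20 mm, free edge at x = -70 mm. Bolted feet stick out 12 mm on the y sides, air fittings 24 mm at +x
- wide_hatch (a joint): angle (rad) of the wide hatch: 0 latched, flush with the box top; positive = popped up; negative = pressed in. Dark steel plate 90 x 104 mm, same push-push catch. To be left alone
- wide_hatch_pad (a point): centre of the top face of the press pad on the wide hatch: a disc 32 mm across, 8 mm above the hatch plate, bare steel, 72 mm from the hinge and 18 mm from the free edge. Shut, it is 68 mm above the bench, at x = -52 mm, y = 0 in the box's frame; open, 34 mm higher; not to be pressed
- bush: stepped brass bush, 28 mm across, 30 mm high, loose, standing on the rear deck of the narrow-hatch box; origin at the centre of its underside
- block: wooden block 30 x 45 x 25 mm, loose, on the rear deck of the wide-hatch box; origin at the centre of its underside
- clamp: dark steel clamp block 50 x 34 x 28 mm with two bolt heads on top (36 mm high in all), loose on the bench between the boxes; origin at the centre of its underside
- stick: bare wooden stick 190 x 16 x 12 mm, its length along its own x, loose on the bench at the left; origin at the centre of its underside
- driver: screwdriver lying on the bench at the right, about 0.2 m long; its own x runs along it
- gluepot: closed jar, 64 mm across, 85 mm high, behind the boxes; origin at the centre of its underside
- cup: open steel cup, 72 mm across, 75 mm high, behind the boxes; origin at the centre of its underside

How it is judged (in metres and radians):
On the way, in this order (a step that is already met when the one before it is completed fails the run):
1. the narrow hatch is pressed in until the catch lets go (value of joint narrow_hatch below -0.03 rad and contact force between the fingers and narrow_box above 0.1 N).
2. the narrow hatch has popped open and stays open for 1.5 s with nothing of the robot touching the box (value of joint narrow_hatch above 0.4 rad and contact force between each of the arm, the fingers and narrow_box below 0.05 N), for 1.5 s.
At the end, for the whole second after the job is handed in: the narrow hatch stands open and still at more than 0.40 rad, the wide hatch is shut (within 0.03 rad), and every loose thing is within 30 mm of where it was (value of joint narrow_hatch above 0.4 rad and velocity of joint narrow_hatch below 0.1 rad/s and value of joint wide_hatch between -0.03 and 0.03 rad and distance of each of bush, block, clamp, stick, driver, gluepot, cup from where it was at the start of the episode below 0.03 m); the robot touches nothing.
It fails at once if the wide hatch is pressed in or opened (more than 0.04 rad) (value of joint wide_hatch below -0.04 rad or value of joint wide_hatch above 0.04 rad).
It fails at once if the narrow-hatch box is pushed with more than 50 N (contact force between any of the fingers, the arm and narrow_box above 50 N).
It fails at once if a loose thing is lifted, carried or shifted by more than 30 mm (distance of any of bush, block, clamp, stick, driver, gluepot, cup from where it was at the start of the episode above 0.03 m).
It also fails if it takes over 32 s, if anything falls off the work surface, if the arm or the gripper's body presses on something with over 40 N, if the wrist force passes 120 N, or if a joint passes its speed limit or range.

## Robot

A 6-joint arm with a two-finger parallel gripper is mounted at the origin on the work surface. World frame = base frame: x ahead of the robot, y to its left, z up, the work surface at z = 0. Lengths are in mm, angles in rad, forces in N, time in s.
With the tool pointing down it reaches from about 275 to 1000 mm from the base axis. Payload 8.4 kg.
Tool frame: the origin (TCP) lies at the very end of the fingers, on their centre line; the grasp point (between the pads) lies 19 mm behind it; z points along the fingers, y is the direction in which the jaws open and shut (so a half turn about z gives the same grasp; the last joint's range is limited). The gripper opens to 85 mm and grips with 20 to 120 N. Pads are 22 mm wide; open, the fingers measure 114 mm over their backs; the gripper's body (76 mm by 85 mm) begins 54 mm behind the grasp point. The pads swing forward as they close: fully open they stand 13 mm farther back than shut.
Start: joints at [-0.002, 0.353, 1.633, -0, 1.155, -0.002], TCP at [625.002, -0, 231.281] pointing down, gripper open.
Joint ranges: [-2.63, 2.63], [-0.92, 2.1], [0.06, 2.66], [-1.3, 4.44], [0, 2.69], [-3.02, 3.02]. Speed limits (rad/s): [2.22, 2.22, 2.79, 3.14, 3.14, 3.14].

## Interface

Orientations are given as [roll, pitch, yaw] about the fixed x, y, z axes, in that order (R = Rz(yaw) Ry(pitch) Rx(roll)).
In Python, from rig import r, vision gives the robot as it stands.
- The arm moves only by the tool move_arm, never from a script. Its argument "series" is text: rows parted by semicolons, each of 7 numbers parted by spaces: the closure, from -1 (fully open) to 1 (shut), then the shift along the tool's x, y, z in units of 40 mm (1.0 is 40 mm), then the turn, a rotation vector about the tool's x, y, z in degrees. In form: grip tx ty tz ax ay az; .... A call has 1 to 20 rows; each row shifts and turns the pose as measured when the row begins, along the tool's axes as they then stand; what a row does not reach is not made up. A row lasts 1/8 s, in which the tool goes at most 62.5 mm and 10.7 degrees, less where a joint would pass 70% of its speed; a pose out of reach is approached as far as the arm can. A call is refused whole if a number of a shift passes 1 or a number of a turn 10.7, either way. A call with a gripper value outside its range is refused whole. The fingers move at their own pace and stop on an object; "grip_force" is the grip in N (left out, the last holds). Time passes only in rows, so rows that do not move let the fingers close. It gives the time, the measured TCP pose, the force and the opening at its end, in the units of the state.
- r.sense(): the state, without advancing time (a new reading comes with each control period).
- vision.grab_frame(name): name is "scene" or "side" or "wrist"; returns the picture (400x640x3 uint8, red, green, blue); there is no depth.
- vision.camera_params(name): a dict with "fx", "fy", "cx", "cy" (pixels), "position" and "rotation" of the camera in the world. Camera axes: x right, y up, looking along -z (the intrinsics and any distortion apply to the point x, -y, -z); pixel columns grow to the right and rows downward; lengths in mm; the calibration is good to about 2 mm. A picture is of the moment at which its call begins: read the wrist's pose just before it. camera_params takes no time and is no camera call; for the wrist camera it gives the pose at the moment of the call.
- r.sign_off(): hands the job in, once; it reports no verdict.
The state is a dict: "clock": time; "qpos": joint angles; "qvel": joint speeds; "joint_efforts": joint torques, N m; "eef_pos": TCP position; "tcp_rot": TCP orientation; "contact_force": force on the tool from outside, world axes, zero at the start; "wrist_torque": the same for the moment, N m; "opening": opening from 0.0 (shut) to 1.0 (fully open).
Only numpy, scipy, OpenCV 4.12 (cv2) and the standard library are available. Lean on these libraries where they do the work, as an engineer would, in place of code of your own. Each camera call takes 0.05 s, during which the arm holds its last target. There are 200 camera calls.

## Working session

There is one attempt and no reset: what is moved stays moved. The work goes in short steps, Python scripts to look and compute and a tool call to move; the robot and the scene stay as the last step left them, time stands still between calls to the robot, and variables do not carry over. Pictures are saved under pics/ and viewed, about 8 in all and at most 12, crops included, and the job is handed in when it is done.

Besides the shell and the picture viewer there is one more tool, called after "Call:" as name(argument=value, ...), one argument or row to a line, values as JSON. move_arm: Moves the arm, as the interface text tells. Its arguments: {"type":"object","properties":{"series":{"type":"string"},"grip_force":{"type":"number"}},"required":["series"]}

```bash
mkdir -p pics; python3 - <<'E'
from rig import r, vision
import cv2
for n in("scene","side"):
    im=vision.grab_frame(n); cv2.imwrite(f"pics/{n}0.png",im[:,:,::-1]); p=vision.camera_params(n); print(n,p)
s=r.sense(); print(s)
E
```

```text
scene {'fx': 450.3671149278207, 'fy': 450.3671149278207, 'cx': 325.1829392867126, 'cy': 205.1439201693188, 'position': array([1176.12386752,  499.62240817,  913.56403524]), 'rotation': array([ 0.76578345, -0.01342008,  2.32608663])}
side {'fx': 438.8447614528698, 'fy': 438.8447614528698, 'cx': 324.62251133491355, 'cy': 207.32403122591043, 'position': array([-120.38986979, -678.74331502,  752.42378642]), 'rotation': array([ 0.97081577, -0.00451174, -0.81559649])}
{'clock': 0.1, 'qpos': array([-2.44039109e-03,  3.53634338e-01,  1.63408281e+00, -8.61302867e-06,
        1.15519168e+00, -2.36031414e-03]), 'qvel': array([ 0.00086529, -0.00212693, -0.00029245, -0.00028198, -0.00125503,
        0.00110734]), 'joint_efforts': array([ 4.27485766e-04, -6.06356549e+01, -3.42817569e+01, -7.40920814e-05,
        3.91241178e-03, -4.99377973e-05]), 'eef_pos': array([ 6.24558144e+02, -2.68651112e-02,  2.30592262e+02]), 'tcp_rot': array([-3.14027647e+00,  4.76865850e-06,  1.57071974e+00]), 'contact_force': array([-0.71944793,  0.44786397,  0.36722619]), 'wrist_torque': array([-0.02830863,  0.03567647, -0.04233603]), 'opening': 0.9996488308784947}
```

View pics/scene0.png

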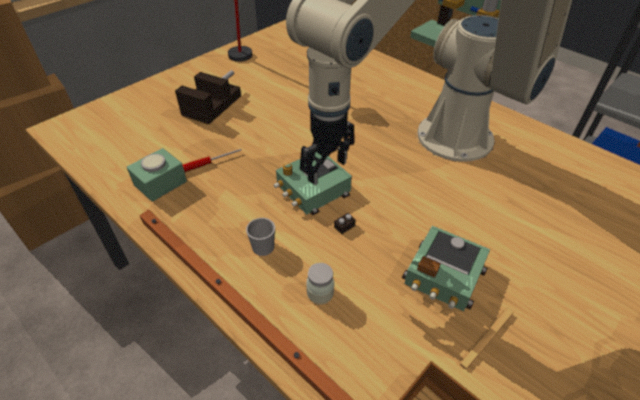

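View pics/side0.png

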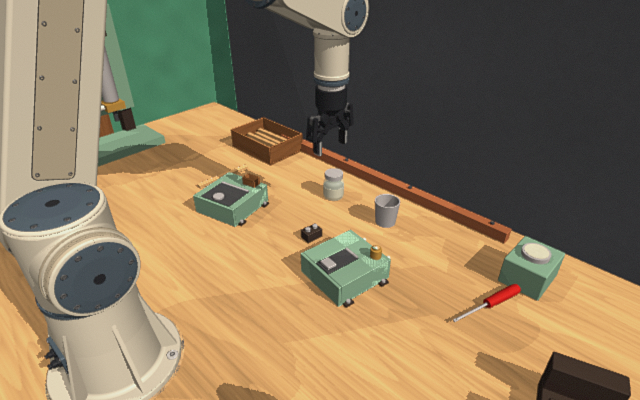

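The side view shows the narrow box: pad near (328,264), bush at (376,252). The wide box is at (232,197), with its disc at (218,196). In the scene view the narrow box, at (313,180), is partly behind the gripper.

```bash
cat > h.py <<'E'
import numpy as np, cv2
from scipy.spatial.transform import Rotation as R
def ray(p,u,v):
    d=np.array([(u-p['cx'])/p['fx'],-(v-p['cy'])/p['fy'],-1.])
    return np.array(p['position']),R.from_euler('xyz',p['rotation']).as_matrix()@d
def onplane(p,u,v,z):
    o,d=ray(p,u,v); return o+d*(z-o[2])/d[2]
def proj(p,X):
    c=R.from_euler('xyz',p['rotation']).as_matrix().T@(np.asarray(X,float)-p['position'])
    return p['cx']+p['fx']*c[0]/-c[2], p['cy']-p['fy']*c[1]/-c[2]
E
python3 - <<'E'
import cv2
from h import *
from rig import r,vision
print(vision.camera_params("wrist"))
p=vision.camera_params("side")
for q in [(328,264),(376,258)]: print(onplane(p,*q,68))
im=cv2.imread("pics/side0.png")[222:312,292:402]
cv2.imwrite("pics/c1.png",cv2.resize(im,None,fx=7,fy=6.5,interpolation=cv2.INTER_CUBIC))
w=vision.grab_frame("wrist"); cv2.imwrite("pics/w0.png",w[:,:,::-1])
E
```

```text
{'fx': 322.0956809420791, 'fy': 322.0956809420791, 'cx': 320.1633282543192, 'cy': 203.73807812419977, 'position': array([624.5327552 ,  81.74777395, 372.64935899]), 'rotation': array([-3.25809248e-01,  4.75365721e-05, -7.68527302e-04])}
[ 445.7869513 -160.788671    68.       ]
[ 539.51360955 -228.67027979   68.        ]
```

View pics/c1.png

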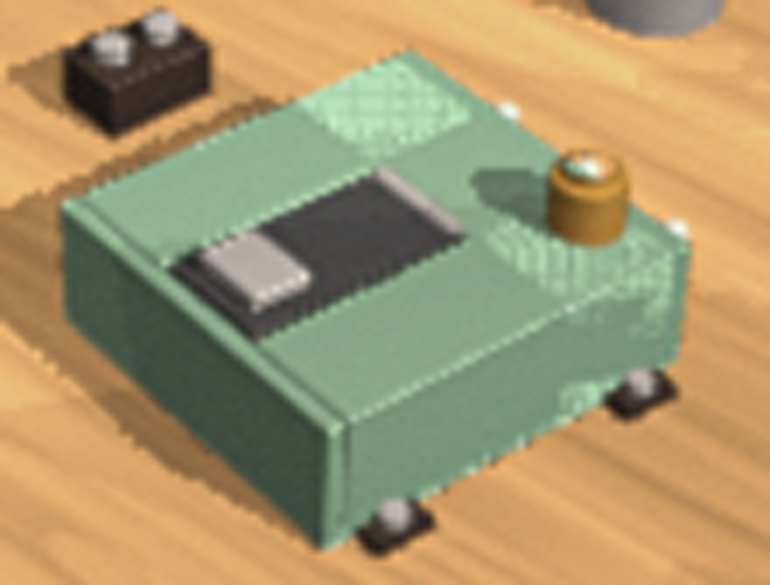

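View pics/w0.png

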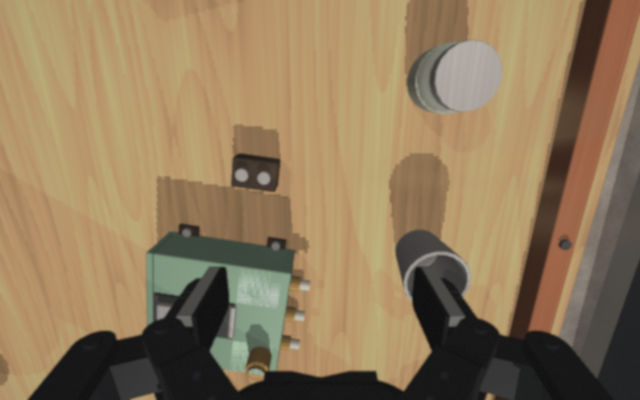

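The crop shows the box-top corners at crop pixels (65,205), (340,425), (688,243) and (412,52), with the pad top centred at (254,264). In the wrist view the box is at lower left, rotated slightly, with the pad hidden behind a finger.

```bash
python3 - <<'E'
from h import *
from rig import r,vision
p=vision.camera_params("side")
f=lambda x,y:(292+x/7-.4,222+y/6.5-.4)
C=np.array([onplane(p,*f(*c),60) for c in [(65,205),(340,425),(688,243),(412,52)]])
c=C.mean(0);ex=(C[2]+C[3]-C[0]-C[1])/2; ey=(C[0]+C[3]-C[1]-C[2])/2
print(C.round(1),c,np.linalg.norm(ex),np.linalg.norm(ey)); a=np.arctan2(ex[1],ex[0]);b=np.arctan2(-ey[0],ey[1]); print(a,b)
y=(a+b)/2
print("pad from box",c[:2]-52*np.array([np.cos(y),np.sin(y)]))
print("pad direct",onplane(p,*f(254,264),68))
# wrist corners of box top
w=vision.camera_params("wrist")
for q in [(150,252),(172,233),(295,250),(290,268)]: print(onplane(w,*q,60))
E
```

```text
[[ 435.8  -80.4   60. ]
 [ 415.5 -225.7   60. ]
 [ 567.3 -249.6   60. ]
 [ 590.4 -106.3   60. ]] [ 502.2539941  -165.51038496   60.        ] 155.14797550183488 145.95750550053623
-0.1611365202160594 -0.14941301222602793
pad from box [ 450.8796022  -157.46850355]
pad direct [ 450.15131847 -156.36784377   68.        ]
[440.81263172 -78.75153784  60.        ]
[467.86395797 -56.44019891  60.        ]
[597.39154099 -76.48778374  60.        ]
[591.33132043 -98.42688066  60.        ]
```

Call:
move_arm(
  series="1 -0.785 -0.872 0 0 0 0; 1 -0.785 -0.872 0 0 0 0; 1 -0.785 -0.872 0 0 0 0; 1 -0.785 -0.872 0 0 0 0; 1 -0.785 -0.872 0 0 0 0; 1 0 0 0 0 0 -10.1; 1 0 0 0 0 0 -10.1; 1 0 0 0 0 0 -10.1; 1 0 0 0 0 0 -10.1; 1 0 0 0 0 0 -10.1; 1 0 0 0 0 0 -10.1; 1 0 0 0 0 0 -10.1; 1 0 0 0 0 0 -10.1; 1 0 0 0 0 0 0",
  grip_force=30,
)

```text
clock: 1.9
eef_pos: [442.3, -161.1, 228.2]
tcp_rot: [3.141, -0.005, 3.025]
contact_force: [-0.5, -0.1, 0.0]
opening: 0.001
```

```bash
python3 - <<'E'
from h import *
from rig import r,vision
s=r.sense();print(s['clock'],s['eef_pos'],s['tcp_rot'],s['opening'],s['contact_force'])
w=vision.camera_params("wrist");np.save("w1.npy",w,allow_pickle=True)
im=vision.grab_frame("wrist"); cv2.imwrite("pics/w1.png",im[:,:,::-1])
for X in [(450.5,-157,68),s['eef_pos']]: print(proj(w,X))
E
```

```text
1.9 [ 442.25807358 -161.09769596  228.2472831 ] [ 3.14143454 -0.00520292  3.0248916 ] 0.0008803393952858641 [-0.48705243 -0.07634071  0.04822209]
(np.float64(325.9616822252146), np.float64(192.65951421813276))
(np.float64(321.7758705616739), np.float64(268.96241867129226))
```

View pics/w1.png

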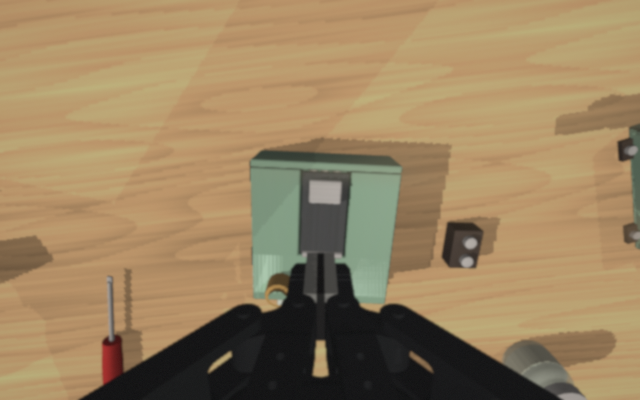

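The wrist view clearly shows the pad at columns 309–341, rows 181–203. My predicted position (326,192.7) falls on its centre, and the bush is at (277,288).

```bash
python3 - <<'E'
from h import *
w=np.load("w1.npy",allow_pickle=True).item()
im=cv2.imread("pics/w1.png"); g=im.min(2)
m=np.zeros_like(g); m[172:215,300:350]=(g[172:215,300:350]>105)*255
m=cv2.morphologyEx(m,cv2.MORPH_OPEN,np.ones((5,5)))
cs,_=cv2.findContours(m,0,2); 
for c in cs:
    print(cv2.contourArea(c),cv2.boundingRect(c))
c=max(cs,key=cv2.contourArea); P=np.array([onplane(w,*q[0],68)[:2] for q in c],np.float32)
print(cv2.minAreaRect(P))
for q in[(252,167),(399,172),(385,302),(255,298)]: print(onplane(w,*q,60))
E
```

```text
703.0 (309, 180, 33, 25)
((449.7439880371094, -158.15830993652344), (31.57921600341797, 23.798309326171875), 80.3769760131836)
[ 418.32731503 -226.13930435   60.        ]
[440.24868732 -83.32269147  60.        ]
[ 589.0168873  -105.11064748   60.        ]
[ 566.44303721 -250.33702239   60.        ]
```

Call:
move_arm(
  series="1 -0.178 0.094 0 0 0 2.9; 1 0 0 0.8 0 0 0; 1 0 0 0.8 0 0 0; 1 0 0 0.8 0 0 0; 1 0 0 0.7 0 0 0; 1 0 0 0 0 0 0; 1 0 0 0 0 0 0",
)

```text
clock: 2.82
eef_pos: [450.8, -158.5, 102.4]
tcp_rot: [-3.141, -0.002, 2.942]
contact_force: [0.5, 0.1, 0.5]
opening: -0.0
```

Call:
move_arm(
  series="1 0.02 0 0.3 0 0 -2; 1 0 0 0.25 0 0 0; 1 0 0 0 0 0 0; 1 0 0 0 0 0 0",
)

```text
clock: 3.32
eef_pos: [451.4, -158.9, 81.1]
tcp_rot: [-3.14, 0.002, 2.978]
contact_force: [-1.2, -0.1, -0.4]
opening: -0.001
```

```bash
python3 - <<'E'
from h import *
from rig import r,vision
s=r.sense();print(s['clock'],s['eef_pos'],s['tcp_rot'],s['contact_force'])
a=vision.grab_frame("side")[200:310,280:400,::-1]; b=vision.grab_frame("wrist")[150:310,220:420,::-1]
cv2.imwrite("pics/d.png",np.hstack([cv2.resize(a,(400,366),interpolation=2),cv2.resize(b,(400,366),interpolation=2)]))
E
```

```text
3.325 [ 451.42644977 -158.90463323   81.13884424] [-3.14030135e+00  1.55517765e-03  2.97798204e+00] [-1.22321553 -0.09528303 -0.39713015]
```

View pics/d.png

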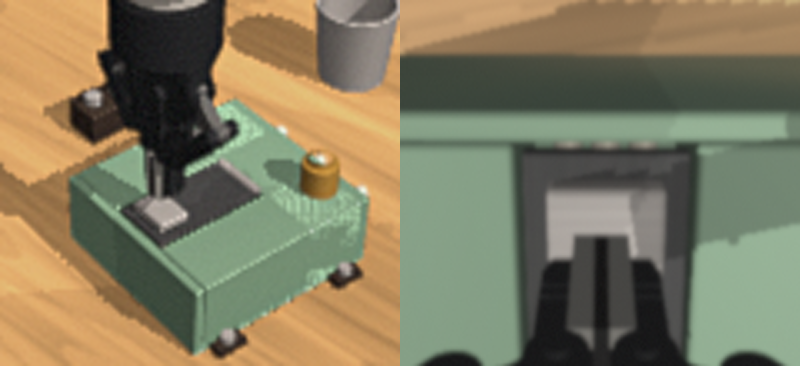

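The fingertips sit centred over the pad, about 13 mm above it, with the hatch still flush.

Call:
move_arm(
  series="1 0.04 -0.01 0.15 0 0 0; 1 0 0 0.12 0 0 0; 1 0 0 0 0 0 0",
)

```text
clock: 3.8
eef_pos: [449.8, -159.1, 69.9]
tcp_rot: [-3.14, 0.002, 2.978]
contact_force: [-0.0, 0.3, 0.4]
opening: 0.003
```

Call:
move_arm(
  series="1 0 0 0.06 0 0 0; 1 0 0 0.04 0 0 0; 1 0 0 0 0 0 0",
)

```text
clock: 4.18
eef_pos: [449.7, -159.1, 65.9]
tcp_rot: [-3.14, 0.002, 2.978]
contact_force: [-0.4, 0.2, 1.6]
opening: -0.004
```

Call:
move_arm(
  series="1 0 0 0.04 0 0 0; 1 0 0 0.03 0 0 0; 1 0 0 0 0 0 0",
)

```text
clock: 4.55
eef_pos: [449.7, -159.1, 62.9]
tcp_rot: [-3.14, 0.002, 2.978]
contact_force: [-0.1, -0.0, -0.1]
opening: -0.002
```

```bash
python3 - <<'E'
from h import *
from rig import r,vision
for i in range(4):
    a=vision.grab_frame("side")[200:310,280:400,::-1]; s=r.sense();print(s['clock'],s['eef_pos'],s['contact_force'],s['wrist_torque'])
b=vision.grab_frame("wrist")[150:310,220:420,::-1]
cv2.imwrite("pics/e.png",np.hstack([cv2.resize(a,(400,366),interpolation=2),cv2.resize(b,(400,366),interpolation=2)]))
E
```

```text
4.6 [ 449.811912   -159.15639071   63.11313376] [-3.46975822  1.8032762  20.83745597] [0.1681172  0.67837111 0.04409519]
4.65 [ 449.78856098 -159.17330888   63.47515629] [-4.0383073   1.71439692 13.23192203] [0.21338699 0.53071711 0.01317998]
4.7 [ 449.81257584 -159.18008355   63.67213747] [-4.47380452  0.6217262  15.45041899] [0.2003409  0.68493202 0.06967346]
4.75 [ 449.80893657 -159.17418736   63.78303732] [-3.26029846  1.25487234 15.5884835 ] [ 0.27900069  0.66968696 -0.0699452 ]
```

View pics/e.png

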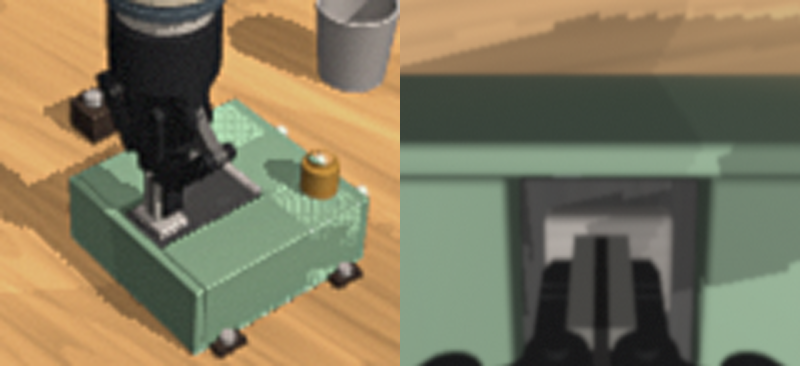

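The fingers are seated on the pad and the push-back has jumped to about 15 N, so the catch has let go. Now I'll retreat straight up, quickly.

Call:
move_arm(
  series="1 0 0 -1 0 0 0; 1 0 0 -1 0 0 0; 1 0 0 -1 0 0 0; 1 0 0 -0.8 0 0 0; 1 0 0 0 0 0 0; 1 0 0 0 0 0 0; 1 0 0 0 0 0 0; 1 0 0 0 0 0 0; 1 0 0 0 0 0 0; 1 0 0 0 0 0 0; 1 0 0 0 0 0 0; 1 0 0 0 0 0 0; 1 0 0 0 0 0 0; 1 0 0 0 0 0 0; 1 0 0 0 0 0 0; 1 0 0 0 0 0 0; 1 0 0 0 0 0 0; 1 0 0 0 0 0 0; 1 0 0 0 0 0 0; 1 0 0 0 0 0 0",
)

```text
clock: 7.3
eef_pos: [448.4, -158.3, 217.0]
tcp_rot: [-3.141, -0.002, 2.978]
contact_force: [-0.4, 0.8, -0.5]
opening: -0.001
```

```bash
python3 - <<'E'
from h import *
from rig import r,vision
s=r.sense();print(s['clock'],s['eef_pos'],s['contact_force'])
a=vision.grab_frame("side")[160:320,180:420,::-1]; b=vision.grab_frame("wrist")[:,:,::-1]
cv2.imwrite("pics/f.png",np.vstack([cv2.resize(a,(420,280),interpolation=2),cv2.resize(b,(420,262))]))
E
```

```text
7.3 [ 448.40192123 -158.29935907  217.03295775] [-0.39311195  0.81710812 -0.45985673]
```

View pics/f.png

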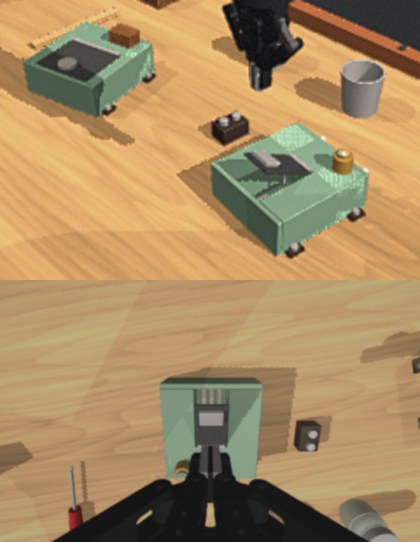

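The narrow hatch stands open with the fingers well clear. The wide hatch is flush and nothing appears to have moved. I'll wait one more second, then check that it's still and hand in.

Call:
move_arm(
  series="1 0 0 0 0 0 0; 1 0 0 0 0 0 0; 1 0 0 0 0 0 0; 1 0 0 0 0 0 0; 1 0 0 0 0 0 0; 1 0 0 0 0 0 0; 1 0 0 0 0 0 0; 1 0 0 0 0 0 0",
)

```text
clock: 8.4
eef_pos: [448.4, -158.3, 217.0]
tcp_rot: [-3.141, -0.002, 2.978]
contact_force: [-0.1, -0.4, 0.1]
opening: 0.003
```

```bash
python3 - <<'E'
from h import *
from rig import r,vision
a=vision.grab_frame("side"); r0=cv2.imread("pics/side0.png")[:,:,::-1]
d=cv2.absdiff(a,r0).max(2)>40
for n,(x0,x1,y0,y1) in dict(hatch=(310,365,235,290),wide=(190,275,165,225),clamp=(298,325,220,243),bush=(368,386,243,262),cup=(372,402,193,230),driver=(450,525,283,325)).items(): print(n,d[y0:y1,x0:x1].sum())
f=a[160:320,180:420,::-1]; old=cv2.resize(cv2.imread("pics/f.png")[:280],(240,160)); print(np.abs(f.astype(int)-old)[70:130,120:190].mean())
print(r.sense()['contact_force'],r.sign_off())
E
```

```text
hatch 439
wide 1159
clamp 0
bush 0
cup 0
driver 0
1.5785714285714285
the job is handed in; nothing more can be done
[ 0.08912694 -0.46994661  0.0344622 ] None
```

The narrow hatch is pressed, popped open and handed in at about 8.5 s of the 32 s allowed.

- **Press:** I pressed its pad once, straight down, with closed fingers to about 5 mm. The push-back then jumped to between 13 and 21 N, which showed the catch had let go. The force read about zero just before that jump, so I checked with pictures before lifting.
- **Hatch after release:** I lifted the fingers to about 150 mm above the pad. The hatch was open in the picture about 2.5 s later, and an image comparison about 1 s after that showed no visible change. I judged the opening by eye and did not measure the angle.
- **Loose things:** The clamp, bush, cup and driver showed no changed pixels against the first picture. I did not compare the block, stick or glue pot separately, but the arm never went near them.
- **Check that disagreed:** The wide-box area showed 1,159 changed pixels. I think this is the arm's changed shadow, because the arm stayed well away from that box and its hatch looks flush in the last picture I viewed. I did not confirm the cause.

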